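Clear used column fittings from the prep deck

TASK

Sweep the three used steel fittings along the white deck and over its open end so that they drop into the empty steel parts tray standing there. Only push them: do not pick any of them up. Leave the two amber vials on the deck standing upright where they are.

Things in the scene. Friction and masses are not known exactly. Their poses are not given: they have to be found in the camera images.
- deck: White raised prep deck, fixed. Flat top 50 mm above the bench, 232 mm along its own x, 240 mm along its own y. Its long sides (own x = +-110 to 116 mm) have an aluminium rim standing 10 mm above the top; the two ends (own y = +-120 mm) are open, without rim. Origin: centre of its footprint at bench height (its top is at own z = +50 mm).
- tray: Empty open steel tray, fixed, against one of the deck's two open ends (either one), turned like the deck: 232 mm along its own x (across the deck), 120 mm along its own y, 40 mm tall, walls and floor 4 mm thick; its rim is 10 mm below the deck's top, with a 2 mm gap between them. Origin: centre of its underside, 182 mm from the deck's origin along the deck's own y or -y.
- rack: Grey rack full of small capped vials, fixed, at the deck's other open end: 200 x 90 mm, 60 mm tall over the vials. Not for the fittings. Origin: centre of its underside, 182 mm from the deck's origin.
- fitting_1: Used stainless-steel column end fitting, loose, 48 to 84 g: hexagonal foot 27 mm across flats (31 mm across corners), 12 mm tall, with a round collar on it, 20 mm wide, 8 mm tall. Starts standing on its foot on the deck, its centre at least 28 mm from the rims, 44 mm from the open ends, 40 mm from any vial or other fitting. Origin: centre of the underside, z up.
- fitting_2: Used stainless-steel column end fitting, loose, 48 to 84 g: hexagonal foot 27 mm across flats (31 mm across corners), 12 mm tall, with a round collar on it, 20 mm wide, 8 mm tall. Starts standing on its foot on the deck, its centre at least 28 mm from the rims, 44 mm from the open ends, 40 mm from any vial or other fitting. Origin: centre of the underside, z up.
- fitting_3: Used stainless-steel column end fitting, loose, 48 to 84 g: hexagonal foot 27 mm across flats (31 mm across corners), 12 mm tall, with a round collar on it, 20 mm wide, 8 mm tall. Starts standing on its foot on the deck, its centre at least 28 mm from the rims, 44 mm from the open ends, 40 mm from any vial or other fitting. Origin: centre of the underside, z up.
- vial_1: Amber glass sample vial with an aluminium cap, 23 mm diameter, 46 mm tall, 28 g, loose, standing upright near the middle line of the deck. To be left alone. Origin: centre of its underside, z along its axis.
- vial_2: Amber glass sample vial with an aluminium cap, 23 mm diameter, 46 mm tall, 28 g, loose, standing upright near the middle line of the deck. To be left alone. Origin: centre of its underside, z along its axis.
Mind the look-alikes: they are no part of the job. What is shaped like the fitting_3 but red is not meant.

How it is judged:
By the outcome, as a careful person would: the job done as asked, in the order asked, and still so for the second after the job is handed in, with the robot touching nothing.
It also fails if it takes over 67 s, if anything falls off the work surface, if the arm or the gripper's body presses on something with over 40 N, if the wrist force passes 120 N, or if a joint passes its speed limit or range.

ROBOT

A 6-joint arm with a two-finger parallel gripper is mounted at the origin on the work surface. World frame = base frame: x ahead of the robot, y to its left, z up, the work surface at z = 0. Lengths are in m, angles in rad, forces in N, time in s.
With the tool pointing down it reaches from about 0.275 to 0.875 m from the base axis. Payload 12.5 kg.
Tool frame: the origin (TCP) lies between the finger pads; the fingertips stand 22 mm ahead of it and the grasp point (between the pads) lies 3 mm ahead of it; z points along the fingers, y is the line along which they close (so a half turn about z gives the same grasp; the last joint's range is limited). The gripper opens to 85 mm and grips with 20 to 120 N. Pads are 22 mm wide; open, the fingers measure 114 mm over their backs; the gripper's body (76 mm by 85 mm) begins 54 mm behind the grasp point. The pads swing forward as they close: fully open they stand 13 mm farther back than shut.
Start: joints at [-1.386, 0.351, 1.652, -0, 1.139, -0.085], TCP at [0.147, -0.53, 0.253] pointing down, gripper open.
Joint ranges: [-2.75, 2.75], [-0.79, 2.1], [0.01, 2.65], [-1.57, 4.71], [0.07, 3.14], [-2.87, 2.87]. Speed limits (rad/s): [2.22, 2.22, 2.79, 3.14, 3.14, 3.14].

INTERFACE

Orientations are given as a unit quaternion [w, x, y, z].
In Python, from workcell import arm gives the robot as it stands. The module is installed in compiled form; this text tells all that it offers.
- The arm moves only by the shell command python3 -m handwheel 'ROWS' [FORCE]. ROWS is JSON, a list of rows, each a list of 3 entries, a list of its own where there are three numbers: the shift along the tool's x, y, z in m, then the turn, a rotation vector about the tool's x, y, z in degrees, then the opening, from 0 (shut) to 1 (fully open). In form: [[[x, y, z], [ax, ay, az], fingers], ...]. A call has 1 to 5 rows; each row is the pose to reach, as a shift and turn from the pose commanded when the call began, along the tool's axes at that moment; what a row does not reach only later rows make up. A row lasts 1/12 s, in which the tool goes at most 41.7 mm and 7.16 degrees, less where a joint would pass 70% of its speed; a pose out of reach is approached as far as the arm can. A call with a gripper value outside its range is refused whole. The fingers move at their own pace and stop on an object; FORCE is the grip in N (left out, the last holds). Time passes only in rows, so rows that repeat a pose let the fingers close. It gives the time, the measured TCP pose, the force, the opening and the grip force at its end, in the units of the state.
- arm.get_state(): the state, without advancing time (a new reading comes with each control period).
- arm.capture(name): name is "scene" or "top" or "wrist"; returns the picture (400x640x3 uint8, blue, green, red); there is no depth.
- arm.get_calibration(name): a dict with "K" (3x3 intrinsics, pixels), "k1" (the pictures are not rectified: a ray, as slopes to the right and down, at radius r is drawn at 1 + k1 r^2 times it, then the intrinsics apply), "R" (3x3) and "t" (3): a world point X has camera coordinates R X + t. Camera axes: x right, y down, z forward; pixel columns grow to the right and rows downward; lengths in m; the calibration is good to about 2 mm. A picture is of the moment at which its call begins: read the wrist's pose just before it. get_calibration takes no time and is no camera call; for the wrist camera it gives the pose at the moment of the call.
- arm.hand_in(): hands the job in; it is judged then, once.
Trained networks look in the newest picture that a camera, given by its name, has taken for a name from the list of things; names that differ only in an ending like _2 or _b are one class to them, and where a whole thing is asked for, a point or a joint stands for the part that bears it (a point fixed in the world has none). Each returns a list of dicts, best first, with "confidence" (0 to 1); they miss things now and then, are a little off and sometimes report something else, mostly with a low value. They report only what shows in the picture. A call takes as long as a camera call. They do not tell look-alikes from the thing itself.
- arm.outline_of(name, camera): "pixels" (400x640 bool, what is visible of it).
- arm.landmark_of(name, camera): "centre" ([x, y, z] in m, in the coordinates of the camera as it stood for that picture, good to about 4 mm: a listed point, or the origin of a listed thing).
The state is a dict: "t": time; "joints": joint angles; "joint_vel": joint speeds; "effort": joint torques, N m; "tool_pos": TCP position; "orientation": TCP orientation; "contact_force": force on the tool from outside, world axes, zero at the start; "moment": the same for the moment, N m; "gripper_width": finger opening in m; "grasp_force": force on a finger pad.
Only numpy, scipy, OpenCV 4.12 (cv2) and the standard library are available. Lean on these libraries where they do the work, as an engineer would, in place of code of your own. Each camera call takes 0.05 s, during which the arm holds its last target. There are 200 camera calls.

## Working session

There is one attempt and no reset: what is moved stays moved. The work goes in short steps, Python scripts to look and compute and a shell command to move; the robot and the scene stay as the last step left them, time stands still between calls to the robot, and variables do not carry over. Pictures are saved under pics/ and viewed, at most 10 in all, crops included, and the job is handed in when it is done.

```bash
mkdir -p pics
cat > h.py <<'E'
import numpy as np, cv2
from workcell import arm
def world(cam,p):
    c=arm.get_calibration(cam); return np.array(c["R"]).T@(np.array(p)-np.array(c["t"]))
def pix2w(cam,uv,z):
    c=arm.get_calibration(cam);K=np.array(c["K"]);R=np.array(c["R"]);t=np.array(c["t"])
    d=np.array([(uv[0]-K[0,2])/K[0,0],(uv[1]-K[1,2])/K[1,1]]);s=d.copy()
    for _ in range(20): s=d/(1+c["k1"]*(s@s))
    r=R.T@np.array([s[0],s[1],1]);o=-R.T@t
    return o+r*(z-o[2])/r[2]
E
python3 - <<'E'
from h import *
for cam in("top","scene"):
    cv2.imwrite(f"pics/{cam}0.png",arm.capture(cam))
    for n in("deck","tray","rack","fitting_1","vial_1"):
        for d in arm.landmark_of(n,cam): print(cam,n,round(d["confidence"],2),world(cam,d["centre"]).round(3))
s=arm.get_state();print(s["t"],s["orientation"],s["gripper_width"])
E
```

```text
top deck 0.87 [ 0.519 -0.042 -0.001]
top tray 0.56 [ 0.563 -0.221  0.001]
top rack 0.69 [ 0.479  0.135 -0.   ]
top fitting_1 0.74 [0.718 0.075 0.003]
top fitting_1 0.7 [ 0.477 -0.117  0.051]
top fitting_1 0.51 [ 0.442 -0.012  0.05 ]
top fitting_1 0.5 [ 0.779 -0.002  0.003]
top fitting_1 0.47 [ 0.73  -0.077  0.003]
top fitting_1 0.45 [ 0.575 -0.009  0.051]
top vial_1 0.59 [ 0.506 -0.004  0.05 ]
top vial_1 0.48 [ 0.543 -0.119  0.053]
scene deck 0.95 [ 0.52  -0.046  0.003]
scene tray 0.69 [ 0.565 -0.22  -0.002]
scene rack 0.84 [ 0.474  0.131 -0.003]
scene rack 0.22 [ 0.523 -0.044  0.003]
scene fitting_1 0.71 [ 0.58  -0.01   0.051]
scene fitting_1 0.66 [ 0.78  -0.003 -0.006]
scene fitting_1 0.58 [0.716 0.066 0.001]
scene fitting_1 0.55 [ 0.73  -0.074  0.002]
scene fitting_1 0.52 [ 0.441 -0.012  0.051]
scene fitting_1 0.43 [ 0.479 -0.126  0.046]
scene vial_1 0.78 [ 0.547 -0.12   0.049]
scene vial_1 0.52 [ 0.509 -0.01   0.043]
0.6 [-1.88742436e-05  9.90912617e-01  1.34507190e-01 -8.54676484e-06] 0.0849890500307458
```

View pics/top0.png

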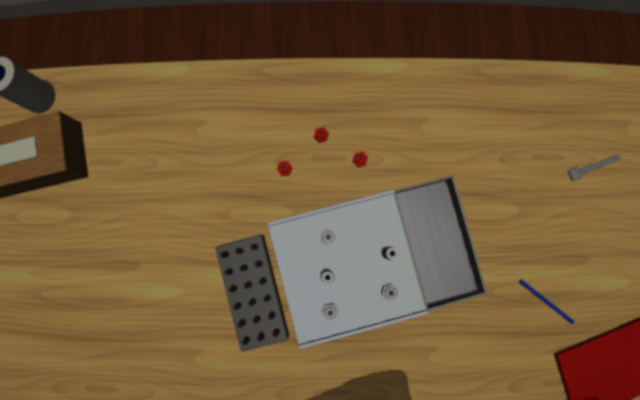

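View pics/scene0.png

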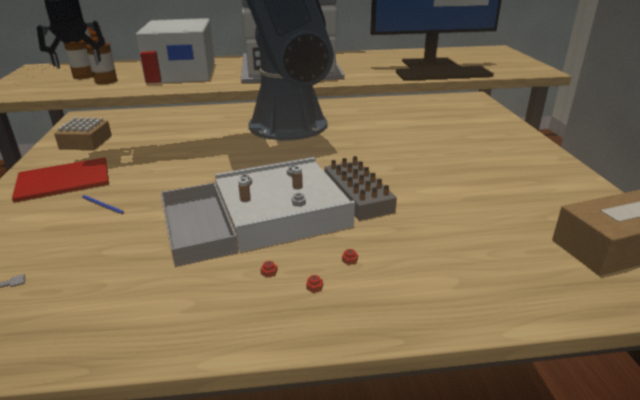

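```bash
for i in 1 2 3; do python3 -m handwheel '[[[0.143,-0.115,0],[0,0,0],0.15],[[0.143,-0.115,0],[0,0,0],0.15],[[0.143,-0.115,0],[0,0,0],0.15],[[0.143,-0.115,0],[0,0,0],0.15],[[0.143,-0.115,0],[0,0,0],0.15]]' 40 >/dev/null; done
for i in 1 2 3; do python3 -m handwheel '[[[0,0,0],[0,0,-29.5],0.15],[[0,0,0],[0,0,-29.5],0.15],[[0,0,0],[0,0,-29.5],0.15],[[0,0,0],[0,0,-29.5],0.15],[[0,0,0],[0,0,-29.5],0.15]]'|tail -c 700; done
cat >> h.py <<'E'
def fit_lm(cams=("top","scene","wrist")):
    for cam in cams:
        im=arm.capture(cam)
        for n in("deck","tray","fitting_1","vial_1"):
            for d in arm.landmark_of(n,cam):
                w=world(cam,d["centre"])
                if w[0]<0.65: print(cam,n,round(d["confidence"],2),w.round(3),uv(w))
    return im
O=np.array([0.5195,-0.044]);D=np.array([0.242,-0.970]);E=np.array([0.970,0.242])
def uv(w): r=np.array(w)[:2]-O; return (r@D).round(4),(r@E).round(4)
def st():
    from scipy.spatial.transform import Rotation as Ro
    s=arm.get_state();M=Ro.from_quat(s["orientation"],scalar_first=True).as_matrix()
    print(s["t"],"tcp",np.round(s["tool_pos"],4),"uv",uv(s["tool_pos"]),"yaw",np.degrees(np.arctan2(M[1,0],M[0,0])).round(2),"M z",M[:,2].round(3),"w",s["gripper_width"],"F",np.round(s["contact_force"],2))
E
python3 - <<'E'
from h import *
st()
cv2.imwrite("pics/w1.png",fit_lm())
E
```

```text
t: 2.27
tool_pos: [0.4682, -0.0832, 0.2533]
orientation: [0.0, 0.923, 0.385, 0.0]
contact_force: [-0.1, 0.1, 0.1]
gripper_width: 0.0127
grasp_force: 0.0
t: 2.68
tool_pos: [0.4681, -0.0833, 0.2533]
orientation: [0.0, 0.796, 0.606, 0.0]
contact_force: [-0.4, -0.1, 0.2]
gripper_width: 0.013
grasp_force: 0.0
t: 3.1
tool_pos: [0.4681, -0.0833, 0.2533]
orientation: [0.0, 0.616, 0.788, 0.0]
contact_force: [0.5, 1.0, 0.7]
gripper_width: 0.013
grasp_force: 0.0
3.1 tcp [ 0.4681 -0.0833  0.2533] uv (np.float64(0.0256), np.float64(-0.0593)) yaw 103.96 M z [ 0. -0. -1.] w 0.013031815763104205 F [0.46 0.97 0.68]
top deck 0.9 [ 0.52  -0.045 -0.003] (np.float64(0.0013), np.float64(-0.0002))
top tray 0.95 [ 0.563 -0.222  0.002] (np.float64(0.1832), np.float64(-0.0007))
top fitting_1 0.72 [ 0.441 -0.011  0.051] (np.float64(-0.0513), np.float64(-0.0681))
top fitting_1 0.62 [ 0.573 -0.007  0.051] (np.float64(-0.0228), np.float64(0.061))
top vial_1 0.66 [ 0.546 -0.12   0.052] (np.float64(0.08), np.float64(0.0071))
top vial_1 0.54 [ 0.508 -0.005  0.049] (np.float64(-0.0406), np.float64(-0.0017))
scene dec
[... 531 characters left out ...]
 (np.float64(0.0801), np.float64(0.0082))
scene vial_1 0.47 [ 0.507 -0.008  0.043] (np.float64(-0.0383), np.float64(-0.0031))
wrist deck 0.93 [ 0.525 -0.045  0.002] (np.float64(0.0026), np.float64(0.0046))
wrist deck 0.36 [ 0.548 -0.119  0.051] (np.float64(0.08), np.float64(0.0094))
wrist tray 0.9 [ 0.564 -0.223 -0.003] (np.float64(0.1848), np.float64(-0.0004))
wrist fitting_1 0.97 [ 0.58  -0.009  0.051] (np.float64(-0.019), np.float64(0.0666))
wrist fitting_1 0.69 [ 0.445 -0.014  0.042] (np.float64(-0.047), np.float64(-0.0652))
wrist vial_1 0.96 [ 0.504 -0.007  0.045] (np.float64(-0.0392), np.float64(-0.0063))
wrist vial_1 0.76 [ 0.547 -0.117  0.052] (np.float64(0.0771), np.float64(0.0094))
```

View pics/w1.png

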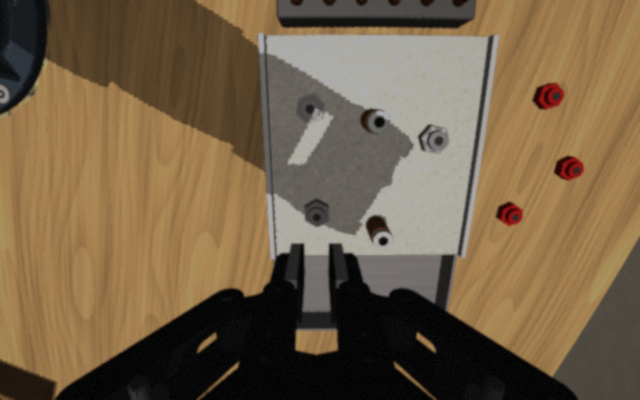

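```bash
python3 -m handwheel '[[[0.004,0,0.04],[0,0,0],0.15],[[0.004,0,0.08],[0,0,0],0.15],[[0.004,0,0.12],[0,0,0],0.15],[[0.004,0,0.15],[0,0,0],0.15],[[0.004,0,0.165],[0,0,0],0.15]]'
python3 -m handwheel '[[[0,0,0.005],[0,0,0],0.15],[[0,0,0.01],[0,0,0],0.15],[[0,0,0.01],[0,0,0],0.15]]'
python3 - <<'E'
from h import *
st()
cv2.imwrite("pics/w2.png",arm.capture("wrist"))
E
```

```text
t: 4.27
tool_pos: [0.4655, -0.0789, 0.0849]
orientation: [-0.002, 0.616, 0.788, -0.001]
contact_force: [-0.3, 0.2, 0.1]
gripper_width: 0.0129
grasp_force: 0.0
t: 4.52
tool_pos: [0.4674, -0.0794, 0.0784]
orientation: [0.0, 0.616, 0.788, 0.0]
contact_force: [-0.0, -0.1, -0.1]
gripper_width: 0.0129
grasp_force: 0.0
4.5167 tcp [ 0.4674 -0.0794  0.0784] uv (np.float64(0.0217), np.float64(-0.0591)) yaw 103.95 M z [ 0. -0. -1.] w 0.012880752723485009 F [-0.01 -0.13 -0.07]
```

View pics/w2.png

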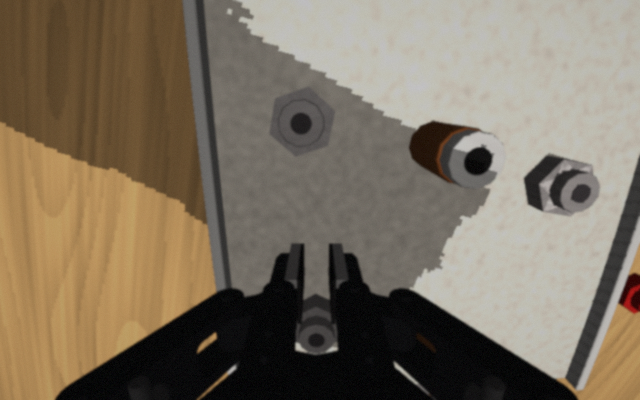

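Fitting A shows at (316,335), just ahead of the fingers and centred on their gap. Pushing it now.

```bash
python3 -m handwheel '[[[-0.012,0,0],[0,0,0],0.15],[[-0.024,0,0],[0,0,0],0.15],[[-0.036,0,0],[0,0,0],0.15],[[-0.048,0,0],[0,0,0],0.15],[[-0.06,0,0],[0,0,0],0.15]]'
python3 -m handwheel '[[[-0.012,0,0],[0,0,0],0.15],[[-0.024,0,0],[0,0,0],0.15],[[-0.036,0,0],[0,0,0],0.15],[[-0.048,0,0],[0,0,0],0.15],[[-0.06,0,0],[0,0,0],0.15]]'
python3 -m handwheel '[[[0,0,0],[0,0,0],0.15],[[0,0,0],[0,0,0],0.15]]' >/dev/null
python3 -m handwheel '[[[0.01,0,-0.035],[0,0,0],0.15],[[0.03,0,-0.07],[0,0,0],0.15],[[0.06,0,-0.07],[0,0,0],0.15],[[0.09,0,-0.07],[0,0,0],0.15],[[0.1,0,-0.07],[0,0,0],0.15]]' >/dev/null
python3 - <<'E'
from h import *
st()
fit_lm()
cv2.imwrite("pics/s3.png",cv2.resize(arm.capture("scene")[140:280,150:410],None,fx=3,fy=3))
E
```

```text
t: 4.98
tool_pos: [0.4821, -0.1392, 0.0787]
orientation: [0.0, 0.616, 0.788, 0.0]
contact_force: [-1.3, 2.0, 2.1]
gripper_width: 0.0129
grasp_force: 1.0
t: 5.4
tool_pos: [0.4964, -0.1971, 0.0782]
orientation: [0.0, 0.616, 0.788, -0.0]
contact_force: [0.6, 0.7, 0.1]
gripper_width: 0.0124
grasp_force: 0.0
5.9833 tcp [ 0.4706 -0.0956  0.1486] uv (np.float64(0.0382), np.float64(-0.0599)) yaw 104.06 M z [-0.001  0.001 -1.   ] w 0.013057148928789349 F [ 0.76 -0.42  0.57]
top deck 0.8 [ 0.52  -0.045 -0.001] (np.float64(0.0014), np.float64(-0.0002))
top deck 0.38 [ 0.446 -0.011  0.048] (np.float64(-0.0502), np.float64(-0.0633))
top tray 0.88 [ 0.565 -0.218 -0.001] (np.float64(0.1795), np.float64(0.0021))
top fitting_1 0.53 [ 0.443 -0.01   0.05 ] (np.float64(-0.0512), np.float64(-0.0663))
top fitting_1 0.49 [ 0.5   -0.204  0.023] (np.float64(0.1503), np.float64(-0.0579))
top fitting_1 0.48 [ 0.574 -0.007  0.051] (np.float64(-0.023), np.float64(0.0618))
top vial_1 0.61 [ 0.509 -0.007  0.053] (np.float64(-0.0385), np.float64(-0.0011))
scene deck 0.69 [ 0.521 -0.047  0.003] (np.float64(0.0029), 
[... 571 characters left out ...]
at64(-0.0412), np.float64(-0.0022))
scene vial_1 0.59 [ 0.55  -0.119  0.049] (np.float64(0.0802), np.float64(0.0109))
scene vial_1 0.56 [ 0.563 -0.221 -0.003] (np.float64(0.182), np.float64(-0.0004))
wrist deck 0.84 [ 0.524 -0.045  0.004] (np.float64(0.002), np.float64(0.0041))
wrist fitting_1 0.98 [ 0.442 -0.013  0.042] (np.float64(-0.0484), np.float64(-0.0675))
wrist fitting_1 0.8 [ 0.497 -0.208  0.023] (np.float64(0.1538), np.float64(-0.0611))
wrist fitting_1 0.56 [ 0.576 -0.01   0.052] (np.float64(-0.019), np.float64(0.063))
wrist vial_1 0.92 [ 0.548 -0.118  0.054] (np.float64(0.0788), np.float64(0.0101))
wrist vial_1 0.74 [ 0.507 -0.005  0.045] (np.float64(-0.0404), np.float64(-0.0027))
```

View pics/s3.png

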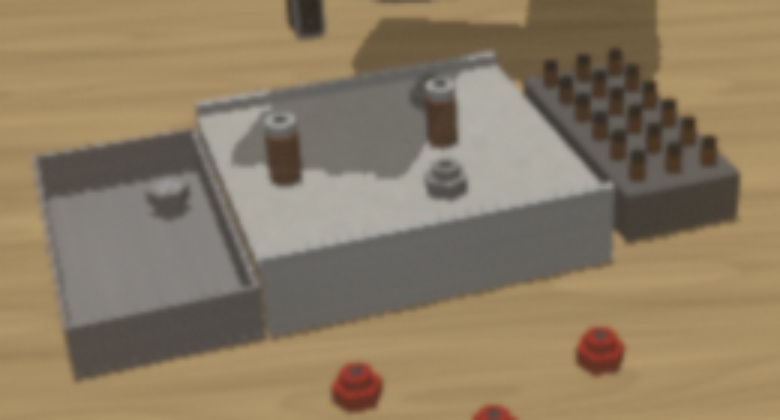

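A is in the tray, lying upside down at crop (168,195), and both vials are standing. B is next, pushed slightly inward so it lands clear of A.

```bash
python3 -m handwheel '[[[0.04,-0.007,0],[0,0,0],0.15],[[0.08,-0.007,0],[0,0,0],0.15],[[0.12,-0.007,0],[0,0,0],0.15],[[0.126,-0.007,0],[0,0,0],0.15],[[0.126,-0.007,0],[0,0,0],0.15]]' >/dev/null
python3 -m handwheel '[[[0,0,0.025],[0,0,0],0.15],[[0,0,0.05],[0,0,0],0.15],[[0,0,0.065],[0,0,0],0.15],[[0,0,0.07],[0,0,0],0.15],[[0,0,0.07],[0,0,0],0.15]]'
python3 -c "
from h import *
st();fit_lm(('wrist','top'))"
```

```text
t: 7.62
tool_pos: [0.4347, 0.021, 0.0775]
orientation: [-0.001, 0.616, 0.788, -0.001]
contact_force: [0.5, 0.7, 1.2]
gripper_width: 0.0129
grasp_force: 0.0
7.6167 tcp [0.4347 0.021  0.0775] uv (np.float64(-0.0836), np.float64(-0.0665)) yaw 103.91 M z [-0.002 -0.    -1.   ] w 0.012935072206936245 F [0.49 0.71 1.24]
wrist fitting_1 0.77 [ 0.58  -0.01   0.053] (np.float64(-0.0186), np.float64(0.0667))
wrist fitting_1 0.57 [ 0.446 -0.014  0.047] (np.float64(-0.0469), np.float64(-0.0645))
top deck 0.75 [ 0.52  -0.045 -0.002] (np.float64(0.0013), np.float64(-0.0))
top tray 0.92 [ 0.562 -0.219  0.   ] (np.float64(0.1802), np.float64(-0.0014))
top tray 0.59 [ 0.479  0.132 -0.002] (np.float64(-0.18), np.float64(0.0033))
top fitting_1 0.71 [ 0.5   -0.209  0.025] (np.float64(0.1553), np.float64(-0.0593))
top fitting_1 0.45 [ 0.575 -0.009  0.049] (np.float64(-0.0207), np.float64(0.0626))
top fitting_1 0.42 [ 0.443 -0.01   0.048] (np.float64(-0.0519), np.float64(-0.0662))
top vial_1 0.54 [ 0.509 -0.007  0.05 ] (np.float64(-0.0387), np.float64(-0.0014))
top vial_1 0.47 [ 0.548 -0.117  0.05 ] (np.float64(0.0778), np.float64(0.0097))
```

```bash
for i in 1 2 3; do python3 -m handwheel '[[[-0.012,0.001,0],[0,0,0],0.15],[[-0.024,0.002,0],[0,0,0],0.15],[[-0.036,0.003,0],[0,0,0],0.15],[[-0.048,0.004,0],[0,0,0],0.15],[[-0.06,0.005,0],[0,0,0],0.15]]' | sed -n '2p;4p'; done
python3 -c "
from h import *
st();fit_lm(('top','scene'))"
```

```text
tool_pos: [0.4545, -0.0361, 0.0783]
contact_force: [0.7, 0.2, 1.1]
tool_pos: [0.4738, -0.0934, 0.0783]
contact_force: [-1.5, 0.3, 0.9]
tool_pos: [0.4931, -0.1504, 0.0783]
contact_force: [0.0, 1.5, 1.6]
9.3667 tcp [ 0.4931 -0.1504  0.0783] uv (np.float64(0.0968), np.float64(-0.0513)) yaw 103.96 M z [-0.  0. -1.] w 0.012663534446737046 F [0.02 1.53 1.59]
top deck 0.67 [ 0.52  -0.045 -0.003] (np.float64(0.0014), np.float64(0.0003))
top tray 0.72 [ 0.562 -0.22   0.   ] (np.float64(0.1809), np.float64(-0.0015))
top fitting_1 0.49 [ 0.576 -0.011  0.052] (np.float64(-0.0179), np.float64(0.0625))
top vial_1 0.66 [ 0.543 -0.118  0.052] (np.float64(0.078), np.float64(0.005))
top vial_1 0.42 [ 0.511 -0.005  0.052] (np.float64(-0.04), np.float64(0.0012))
scene deck 0.66 [ 0.521 -0.047  0.003] (np.float64(0.0029), np.float64(0.0008))
scene tray 0.8 [ 0.562 -0.222 -0.003] (np.float64(0.1828), np.float64(-0.0014))
scene fitting_1 0.68 [ 0.514 -0.181  0.021] (np.float64(0.1314), np.float64(-0.0382))
scene fitting_1 0.68 [ 0.577 -0.011  0.054] (np.float64(-0.0178), np.float64(0.064))
scene fitting_1 0.67 [ 0.509 -0.008  0.047] (np.float64(-0.037), np.float64(-0.0012))
scene fitting_1 0.65 [ 0.501 -0.208  0.024] (np.float64(0.1543), np.float64(-0.0578))
scene vial_1 0.75 [ 0.547 -0.121  0.051] (np.float64(0.0817), np.float64(0.0079))
scene vial_1 0.74 [ 0.51  -0.007  0.045] (np.float64(-0.0378), np.float64(-0.0005))
```

```bash
python3 -m handwheel '[[[-0.01,0,0],[0,0,0],0.15],[[-0.02,0,0],[0,0,0],0.15],[[-0.03,0,0],[0,0,0],0.15],[[-0.04,0,0],[0,0,0],0.15],[[-0.04,0,0],[0,0,0],0.15]]'
python3 -m handwheel '[[[0,0,-0.035],[0,0,0],0.15],[[0.01,0,-0.07],[0,0,0],0.15],[[0.04,0,-0.075],[0,0,0],0.15],[[0.08,0,-0.075],[0,0,0],0.15],[[0.08,0,-0.075],[0,0,0],0.15]]' >/dev/null
python3 - <<'E'
from h import *
st();fit_lm()
cv2.imwrite("pics/s4.png",cv2.resize(arm.capture("scene")[140:280,150:410],None,fx=3,fy=3))
E
```

```text
t: 10.28
tool_pos: [0.5031, -0.1902, 0.0784]
orientation: [0.001, 0.617, 0.787, 0.0]
contact_force: [0.3, -0.5, -0.5]
gripper_width: 0.0126
grasp_force: 0.0
10.7 tcp [ 0.4814 -0.1064  0.1536] uv (np.float64(0.0513), np.float64(-0.0521)) yaw 104.05 M z [-0.001  0.001 -1.   ] w 0.012896873822752349 F [-0.96 -0.18 -0.44]
top deck 0.85 [ 0.519 -0.043 -0.002] (np.float64(-0.0009), np.float64(-0.0002))
top deck 0.44 [ 0.502 -0.207  0.025] (np.float64(0.1539), np.float64(-0.0567))
top tray 0.86 [ 0.564 -0.219  0.002] (np.float64(0.1811), np.float64(0.0011))
top fitting_1 0.76 [ 0.575 -0.006  0.051] (np.float64(-0.0239), np.float64(0.0628))
top fitting_1 0.48 [ 0.499 -0.206  0.024] (np.float64(0.1525), np.float64(-0.0592))
top fitting_1 0.43 [ 0.514 -0.176  0.018] (np.float64(0.1268), np.float64(-0.0377))
top vial_1 0.67 [ 0.545 -0.115  0.053] (np.float64(0.0753), np.float64(0.007))
top vial_1 0.67 [ 0.508 -0.008  0.054] (np.float64(-0.0379), np.float64(-0.0026))
scene deck 0.78 [ 0.521 -0.044  0.003] (np.float64(0.0004), np.float64(0.0016))
scene tray 0.86 [ 0.563 -0.223 -0.   ] (np.float64
[... 422 characters left out ...]
t64(0.0778), np.float64(0.0092))
scene vial_1 0.75 [ 0.507 -0.01   0.045] (np.float64(-0.036), np.float64(-0.0044))
scene vial_1 0.74 [ 0.501 -0.211  0.021] (np.float64(0.1573), np.float64(-0.0578))
wrist deck 0.68 [ 0.522 -0.044  0.001] (np.float64(0.0004), np.float64(0.0024))
wrist tray 0.57 [ 0.564 -0.222 -0.003] (np.float64(0.1831), np.float64(-0.0002))
wrist fitting_1 0.64 [ 0.579 -0.01   0.049] (np.float64(-0.0186), np.float64(0.0662))
wrist fitting_1 0.63 [ 0.517 -0.184  0.011] (np.float64(0.1353), np.float64(-0.0364))
wrist fitting_1 0.56 [ 0.496 -0.206  0.02 ] (np.float64(0.1514), np.float64(-0.062))
wrist vial_1 0.76 [ 0.507 -0.005  0.043] (np.float64(-0.0411), np.float64(-0.0028))
```

View pics/s4.png

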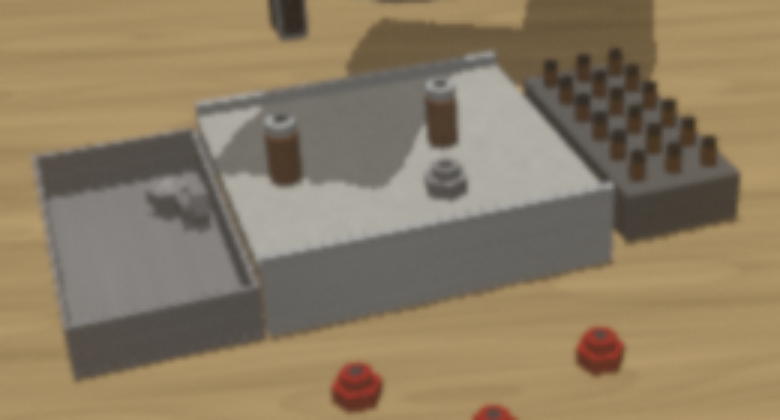

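Both are in the tray, at crop (168,195) and (195,205), and the vials are untouched. C is next.

```bash
python3 -m handwheel '[[[0.028,0.029,0],[0,0,0],0.15],[[0.056,0.058,0],[0,0,0],0.15],[[0.084,0.087,0],[0,0,0],0.15],[[0.111,0.117,0],[0,0,0],0.15],[[0.111,0.117,0],[0,0,0],0.15]]' >/dev/null
python3 -m handwheel '[[[0,0,0],[0,0,0],0.15],[[0,0,0.03],[0,0,0],0.15],[[0,0,0.06],[0,0,0],0.15],[[0,0,0.075],[0,0,0],0.15],[[0,0,0.075],[0,0,0],0.15]]' | sed -n '2p;4p'
python3 - <<'E'
from h import *
st();fit_lm(('wrist',))
E
```

```text
tool_pos: [0.5674, 0.0245, 0.0752]
contact_force: [-0.6, 0.3, -0.2]
12.3333 tcp [0.5674 0.0245 0.0752] uv (np.float64(-0.0548), np.float64(0.0631)) yaw 103.89 M z [-0.006  0.    -1.   ] w 0.012854020888404087 F [-0.61  0.3  -0.21]
wrist deck 0.69 [ 0.526 -0.046  0.008] (np.float64(0.0039), np.float64(0.0059))
wrist fitting_1 0.56 [ 0.582 -0.012  0.054] (np.float64(-0.0163), np.float64(0.0688))
wrist vial_1 0.84 [ 0.509 -0.007  0.049] (np.float64(-0.0383), np.float64(-0.001))
```

```bash
python3 -m handwheel '[[[-0.004,0.002,0],[0,0,0],0.15],[[-0.016,0.002,0],[0,0,0],0.15],[[-0.028,0.002,0],[0,0,0],0.15],[[-0.04,0.002,0],[0,0,0],0.15],[[-0.052,0.002,0],[0,0,0],0.15]]' | sed -n '2p;4p'
python3 -m handwheel '[[[-0.012,0,0],[0,0,0],0.15],[[-0.024,0,0],[0,0,0],0.15],[[-0.036,0,0],[0,0,0],0.15],[[-0.048,0,0],[0,0,0],0.15],[[-0.06,0,0],[0,0,0],0.15]]' | sed -n '2p;4p'
python3 - <<'E'
from h import *
st();fit_lm(('top','scene'))
E
```

```text
tool_pos: [0.5848, -0.0261, 0.0785]
contact_force: [-0.1, 0.3, 0.7]
tool_pos: [0.5991, -0.0839, 0.0783]
contact_force: [-0.0, 1.3, 0.8]
13.4167 tcp [ 0.5991 -0.0839  0.0783] uv (np.float64(0.058), np.float64(0.0676)) yaw 103.95 M z [-0.  0. -1.] w 0.012714195699972577 F [-0.03  1.29  0.79]
top deck 0.56 [ 0.519 -0.045 -0.   ] (np.float64(0.0005), np.float64(-0.0009))
top vial_1 0.55 [ 0.509 -0.006  0.05 ] (np.float64(-0.0397), np.float64(-0.0005))
scene deck 0.89 [ 0.522 -0.045  0.005] (np.float64(0.0013), np.float64(0.0024))
scene deck 0.46 [ 0.563 -0.219 -0.005] (np.float64(0.1807), np.float64(0.0001))
scene tray 0.69 [ 0.563 -0.217 -0.003] (np.float64(0.1786), np.float64(-0.0002))
scene fitting_1 0.69 [ 0.503 -0.213  0.022] (np.float64(0.1601), np.float64(-0.0573))
scene fitting_1 0.56 [ 0.516 -0.181  0.021] (np.float64(0.1325), np.float64(-0.0366))
scene fitting_1 0.44 [ 0.602 -0.112  0.051] (np.float64(0.0858), np.float64(0.0635))
scene vial_1 0.76 [ 0.508 -0.006  0.045] (np.float64(-0.0397), np.float64(-0.0023))
scene vial_1 0.73 [ 0.55  -0.12   0.052] (np.float64(0.0813), np.float64(0.0109))
```

C is in the cradle and tracking well.

```bash
python3 -m handwheel '[[[-0.012,0,0],[0,0,0],0.15],[[-0.024,0,0],[0,0,0],0.15],[[-0.036,0,0],[0,0,0],0.15],[[-0.048,0,0],[0,0,0],0.15],[[-0.06,0,0],[0,0,0],0.15]]' | sed -n '2p;4p'
python3 -m handwheel '[[[-0.01,0,0],[0,0,0],0.15],[[-0.02,0,0],[0,0,0],0.15],[[-0.02,0,0],[0,0,0],0.15]]' | sed -n '2p;4p'
python3 -m handwheel '[[[0,0,-0.035],[0,0,0],0.15],[[0.01,0,-0.07],[0,0,0],0.15],[[0.04,0,-0.1],[0,0,0],0.15],[[0.08,0,-0.12],[0,0,0],0.15],[[0.1,0,-0.12],[0,0,0],0.15]]' >/dev/null
python3 - <<'E'
from h import *
st();fit_lm(('top','scene'))
cv2.imwrite("pics/s5.png",cv2.resize(arm.capture("scene")[140:280,150:410],None,fx=3,fy=3))
E
```

```text
tool_pos: [0.6137, -0.1427, 0.0783]
contact_force: [-0.5, -0.6, -0.3]
tool_pos: [0.6186, -0.1624, 0.0783]
contact_force: [-0.2, -0.0, 0.3]
15.0 tcp [ 0.5947 -0.0612  0.2024] uv (np.float64(0.0348), np.float64(0.0688)) yaw 103.97 M z [ 0.006 -0.    -1.   ] w 0.012812655239229294 F [ 0.16  1.2  -0.2 ]
top deck 0.64 [ 0.521 -0.043 -0.003] (np.float64(-0.0008), np.float64(0.0022))
top fitting_1 0.62 [ 0.5   -0.205  0.029] (np.float64(0.1518), np.float64(-0.0579))
top fitting_1 0.53 [ 0.514 -0.175  0.02 ] (np.float64(0.1253), np.float64(-0.0374))
scene deck 0.91 [ 0.523 -0.045  0.005] (np.float64(0.0023), np.float64(0.0033))
scene tray 0.93 [ 0.562 -0.218 -0.   ] (np.float64(0.179), np.float64(-0.0009))
scene fitting_1 0.72 [ 0.516 -0.18   0.02 ] (np.float64(0.1307), np.float64(-0.0364))
scene fitting_1 0.59 [ 0.642 -0.191  0.022] (np.float64(0.1724), np.float64(0.083))
scene fitting_1 0.47 [ 0.5   -0.209  0.024] (np.float64(0.155), np.float64(-0.0583))
scene vial_1 0.6 [ 0.549 -0.115  0.051] (np.float64(0.076), np.float64(0.011))
scene vial_1 0.57 [ 0.51  -0.008  0.044] (np.float64(-0.0376), np.float64(-0.0004))
```

View pics/s5.png

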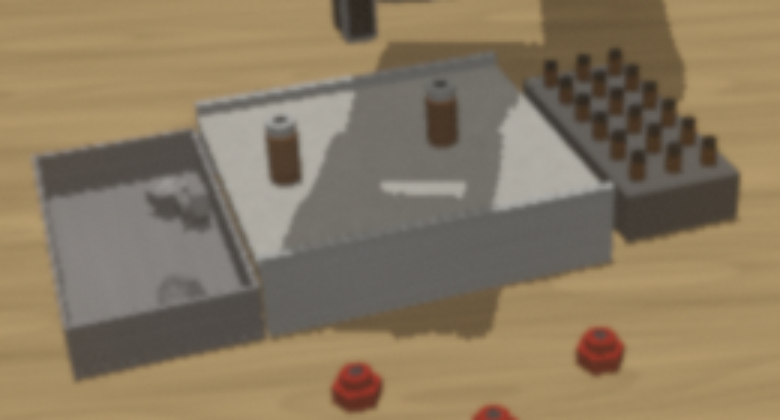

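All three fittings are in the tray, at crop (168,195), (195,205) and (180,288), and both vials stand in place at (283,150) and (440,113).

```bash
python3 -m handwheel '[[[0,0,0],[0,0,0],0.15],[[0,0,0],[0,0,0],0.15]]' >/dev/null; python3 -c "
from workcell import arm
print(arm.hand_in())"
```

```text
the job is handed in; nothing more can be done
None
```

I pushed all three steel fittings off the deck into the tray, both vials are still standing where they were, and the job is handed in after about 15 s of robot time; the hand-in returned no verdict.

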